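# Re-engage the freewheel clutch of a rover drive unit

## Task

The drive unit on the bench has been left in freewheel. Put it back in drive: lift its sprung clutch knob out of the shallow rest notch, turn it to the deep slot and let it spring in, then turn the square output hub slowly until the pin inside finds its pocket and the knob snaps fully down, and let go. Do it by feel and gently: do not wrench the knob against its stops or push it down hard, do not keep twisting the hub once it has locked, and leave the other parts on the bench where they lie.

Things in the scene. Friction and masses are not known exactly. Their poses are not given: they have to be found in the camera images.
- unit: Drive unit fixed on the bench: round cast-aluminium gear case, 168 mm across, its flat top 62 mm above the bench, with a boss 60 mm across and 74 mm up under the hub; a dark motor, 63 mm thick and 150 mm long, lies along y on its +x side. Origin: on the bench under the hub's axis; z up. In this frame the hub stands at x = 0, y = 0, the clutch knob at x = -68 mm, y = 0; both have upright axes.
- knob: Sprung clutch knob: black bar grip 38 mm long (its x), 14 wide (y), 22 high, on a disc 29 mm across. Origin: in the bar, 10 mm under its top, on the knob's axis, 100 mm above the bench when home, 111 in the rest notch. A spring pulls it down: 10 N at home, 13 N in the rest notch.
- collar (a point): Centre of the top rim of the slotted round collar under the knob: 36 mm wide, rim 80.5 mm above the bench. A steel cross-pin, 34 mm long, 5 mm thick, parallel to the knob's bar, sits in slots across this rim: a shallow rest notch and, 60 degrees from it, a deep slot. The cross-pin enters a slot within about 4 degrees.
- knob_lift (a joint): Height of the knob above fully home, m. 0: home, plunger in a pocket, drive locked. 0.007: cross-pin in the deep slot, but the plunger's tip stands on a ridge of the inner ring. 0.011: in the rest notch (freewheel, as found). 0.0145: cross-pin on the collar's rim; lift above this to turn. 0.018: hard upper stop.
- knob_turn (a joint): Turn of the knob, rad, anticlockwise seen from above. About 1.05 in the rest notch, as found; 0 in the deep slot, where the bar points along the unit's x axis, at the hub. So it is turned 60 degrees clockwise, from above, from rest notch to deep slot.
- hub: Square steel clamping hub on the output shaft, 30 x 30 mm, 38 mm high, sides along its x and y. Origin: its centre, 97 mm above the bench. Turns about z either way with 0.2 to 0.4 N m of friction, and with it a ring hidden in the case. It is clamped on the shaft at any angle: its pose does not tell where the pockets are.
- plunger: The knob's plunger, out of sight in the case, 10 mm thick with a chamfered end; it rises and falls with the knob. Origin: centre of its end, 35 mm above the bench when home. The hidden ring turned by the hub has 8 pockets for it, 45 degrees apart, 68 mm from the hub's axis, 2 mm play each side. Once it drops in, the hub is locked; twisting on loads it.
- wheel: Loose mecanum wheel with yellow side plates and black rollers, 94 mm in diameter, 44 mm high, lying flat. Origin: centre of its underside. Leave alone.
- motor: Loose small gear motor in a black bracket, about 130 x 75 x 60 mm. Origin: under the bracket plate. Leave alone.
- file: Loose flat file with a black handle, 320 mm long, along its x. Origin: on the bench, near where handle and blade meet. Leave alone.

How it is judged:
By the outcome, as a careful person would: the job done as asked, in the order asked, and still so for the second after the job is handed in, with the robot touching nothing.
It also fails if it takes over 51 s, if anything falls off the work surface, if the arm or the gripper's body presses on something with over 40 N, if the wrist force passes 120 N, or if a joint passes its speed limit or range.

## Robot

A 6-joint arm with a two-finger parallel gripper is mounted at the origin on the work surface. World frame = base frame: x ahead of the robot, y to its left, z up, the work surface at z = 0. Lengths are in m, angles in rad, forces in N, time in s.
With the tool pointing down it reaches from about 0.35 to 0.925 m from the base axis. Payload 6.4 kg.
Tool frame: the origin (TCP) lies at the very end of the fingers, on their centre line; the grasp point (between the pads) lies 19 mm behind it; z points along the fingers, y is the line along which they close (so a half turn about z gives the same grasp; the last joint's range is limited). The gripper opens to 85 mm and grips with 20 to 120 N. Pads are 22 mm wide; open, the fingers measure 114 mm over their backs; the gripper's body (76 mm by 85 mm) begins 54 mm behind the grasp point. The pads swing forward as they close: fully open they stand 13 mm farther back than shut.
Start: joints at [0.984, 0.245, 1.558, -0, 1.339, -0.174], TCP at [0.261, 0.595, 0.231] pointing down, gripper open.
Joint ranges: [-3.13, 3.13], [-1.02, 2.26], [0.13, 2.54], [-0.95, 4.09], [0.21, 2.88], [-2.74, 2.74]. Speed limits (rad/s): [2.57, 2.57, 3.14, 3.14, 3.14, 3.14].

## Interface

Orientations are given as a rotation vector (axis times angle).
In Python, from rig import env gives the robot as it stands. Calls block until the motion is done:
- env.movep(position, orientation): joint-space move of the TCP to a pose.
- env.movel(position, attitude=None, vel=0.15): straight line of the TCP; attitude=None keeps the orientation; vel is the mean speed in m/s.
- env.movej(angles): joint-space move.
- env.command_gripper(opening): opening from 0.0 (shut) to 1.0 (fully open); the grip force is fixed at half the most; returns when the fingers have stopped.
- env.dwell(seconds).
- env.inverse_kinematics(position, orientation): joint angles nearest the present ones, or None.
- env.read_state(): the state.
- env.get_image(name): name is "scene" or "top"; returns the picture (480x640x3 uint8, red, green, blue); there is no depth.
- env.camera_info(name): a dict with "fx", "fy", "cx", "cy" (pixels), "cam_to_world" (4x4, takes a point from camera to world coordinates). Camera axes: x right, y down, z forward; pixel columns grow to the right and rows downward; lengths in m; the calibration is good to about 2 mm. A picture is of the moment at which its call begins. camera_info takes no time and is no camera call.
A pose or a line that the arm cannot do raises env.PlanningError and nothing moves.
- env.hand_in(): hands the job in; it is judged then, once.
The state is a dict: "time": time; "qpos": joint angles; "qvel": joint speeds; "joint_efforts": joint torques, N m; "position": TCP position; "orientation": TCP orientation; "ft_force": force on the tool from outside, world axes, zero at the start; "moment": the same for the moment, N m; "gripper_width": opening from 0.0 (shut) to 1.0 (fully open); "grip_force": force on a finger pad.
Only numpy, scipy, OpenCV 4.12 (cv2) and the standard library are available. Lean on these libraries where they do the work, as an engineer would, in place of code of your own. Each camera call takes 0.05 s, during which the arm holds its last target. There are 200 camera calls.

## Working session

There is one attempt and no reset: what is moved stays moved. The work goes in short steps, each a Python script; the robot and the scene stay as the last script left them, time stands still between calls to the robot, and variables do not carry over. Pictures are saved under pics/ and viewed, at most 10 in all, crops included, and the job is handed in when it is done.

```bash
mkdir -p pics; ls; python3 - <<'E'
from rig import env
import cv2
for n in("scene","top"):
    cv2.imwrite(f"pics/{n}0.png",env.get_image(n)[:,:,::-1]); c=env.camera_info(n); print(n,c)
s=env.read_state(); print(s)
E
```

```text
pics
scene {'fx': 617.4767449561275, 'fy': 617.4767449561275, 'cx': 322.51301472099766, 'cy': 241.96087888970285, 'cam_to_world': array([[ 0.5216001 ,  0.72226678, -0.45416301,  1.13578589],
       [ 0.85317173, -0.44504212,  0.27209466, -0.34119528],
       [-0.00559674, -0.52940364, -0.84835161,  1.14062781],
       [ 0.        ,  0.        ,  0.        ,  1.        ]])}
top {'fx': 493.77551090134875, 'fy': 493.77551090134875, 'cx': 331.2974664034034, 'cy': 237.97709975577197, 'cam_to_world': array([[ 0.02637955, -0.9802537 ,  0.19597652,  0.4269546 ],
       [-0.99955316, -0.02862192, -0.00861825, -0.00971773],
       [ 0.0140573 , -0.19566161, -0.98057072,  0.87334653],
       [ 0.        ,  0.        ,  0.        ,  1.        ]])}
{'time': 0.1, 'qpos': array([ 9.83903012e-01,  2.45726608e-01,  1.55893825e+00, -3.65974680e-05,
        1.33871504e+00, -1.74089668e-01]), 'qvel': array([-0.00066581, -0.00197789, -0.00241042,  0.00141615,  0.00027394,
        0.00035831]), 'joint_efforts': array([-8.26849864e-04, -4.30672288e+01, -3.27129900e+01, -1.12420141e-04,
        2.83548718e-03, -1.76766292e-06]), 'position': array([0.26046785, 0.59495702, 0.23027699]), 'orientation': array([-6.43693743e-01, -3.07429562e+00,  2.62686558e-03]), 'ft_force': array([ 0.99882091, -0.08029078,  0.14066617]), 'moment': array([-0.04784689,  0.01772342, -0.02373921]), 'grip_force': 0.0, 'gripper_width': 1.0008711753251025}
```

View pics/scene0.png

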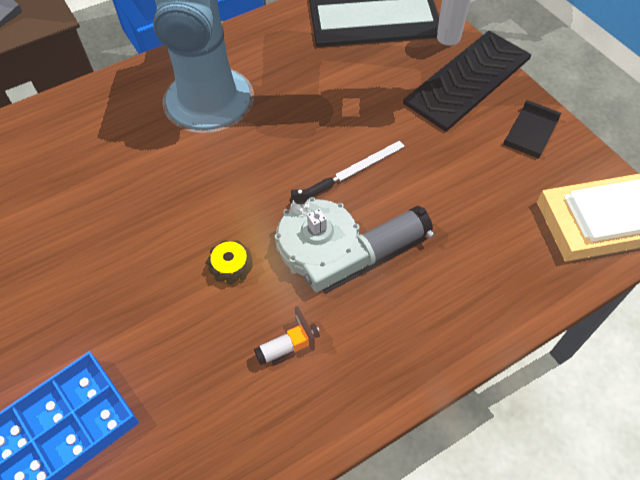

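View pics/top0.png

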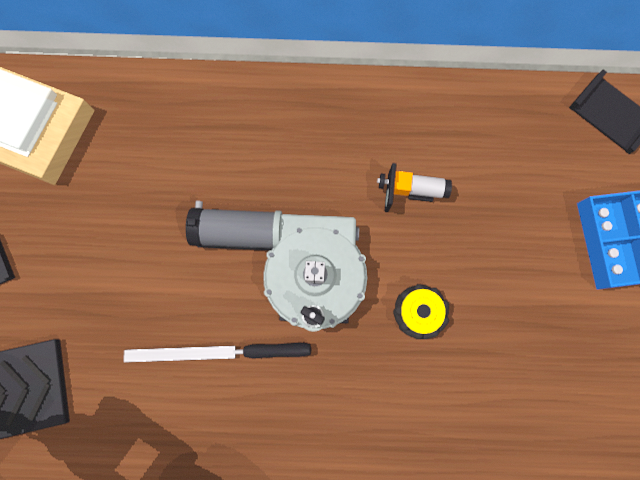

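The top view shows the hub at about (314,271), the knob at (312,315) and the wheel at (423,311). The file lies at row 350, just behind the knob. I'll enlarge this area.

```bash
python3 - <<'E'
import cv2,numpy as np
a=cv2.imread("pics/top0.png")[245:345,270:360]; b=cv2.imread("pics/scene0.png")[180:280,270:360]
a=cv2.resize(a,(400,444),interpolation=cv2.INTER_CUBIC);b=cv2.resize(b,(400,444),interpolation=cv2.INTER_CUBIC)
cv2.imwrite("pics/crop0.png",np.hstack([a,b]))
E
```

```text
(no output)
```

View pics/crop0.png

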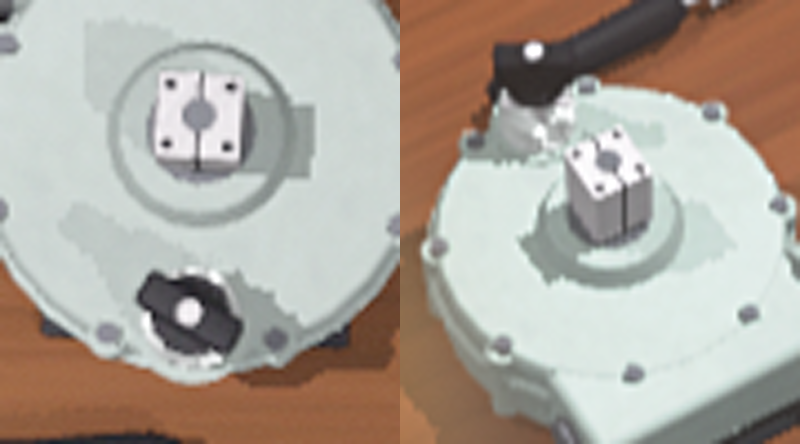

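```bash
cat > h.py <<'E'
import numpy as np
from rig import env
from scipy.spatial.transform import Rotation as R
def ray(n,p,z):
    c=env.camera_info(n);T=c["cam_to_world"]
    d=T[:3,:3]@[(p[0]-c["cx"])/c["fx"],(p[1]-c["cy"])/c["fy"],1];o=T[:3,3]
    return o+d*(z-o[2])/d[2]
def crop(u,v,x0,y0,s): return ((u+.5)/s-.5+x0,(v+.5)/s-.5+y0)
def att(yaw):  # tool down, tool y (closing) axis at world angle yaw
    y=np.array([np.cos(yaw),np.sin(yaw),0]);z=np.array([0,0,-1.])
    return R.from_matrix(np.c_[np.cross(y,z),y,z]).as_rotvec()
E
python3 - <<'E'
from h import *
s=4.4444
for n,x0,y0,h,k in(("top",270,245,(200,116),(188,312)),("scene",270,180,(207,158),(134,50))):
    H=ray(n,crop(*h,x0,y0,s),.116);K=ray(n,crop(*k,x0,y0,s),.121)
    print(n,H,K,np.linalg.norm((H-K)[:2]),np.degrees(np.arctan2(*(H-K)[1::-1])))
a,b=[ray("top",crop(*p,270,245,s),.121) for p in((146,291),(232,333))]
print(a-b,np.linalg.norm(a-b),np.degrees(np.arctan2(*(a-b)[1::-1])))
a,b=[ray("top",crop(*p,270,245,s),.116) for p in((158,72),(156,160))]
print("hubside",np.linalg.norm(a-b),np.degrees(np.arctan2(*(a-b)[1::-1])))
E
```

```text
top [0.52607659 0.00800325 0.116     ] [0.45849241 0.00974464 0.121     ] 0.06760661076658901 -1.4759657925228913
scene [0.52639649 0.00973748 0.116     ] [0.45992944 0.0105681  0.121     ] 0.06647223881415025 -0.7159680047998845
[0.01328385 0.02960096 0.        ] 0.032444992973025596 65.83115846356421
hubside 0.030742517954894966 0.8168944597193004
```

```bash
python3 - <<'E'
from h import *
k=[.4592,.0101]
for y in(-31,149):
    for a in (y,y-60): 
        q=env.inverse_kinematics([*k,.18],att(np.radians(a))); print(a,None if q is None else np.round(q,3))
for y in (-90,90,0): print(y,np.round(env.inverse_kinematics([.526,.009,.15],att(np.radians(y))),3))
E
```

```text
-31 [-0.226 -0.163  2.077 -0.     1.228  0.315]
-91 [-0.226 -0.163  2.077 -0.     1.228  1.363]
149 None
89 [-0.226 -0.163  2.077  0.     1.228 -1.779]
-90 [-0.199  0.046  1.937 -0.     1.158  1.372]
90 [-0.199  0.046  1.937  0.     1.158 -1.769]
0 [-0.199  0.046  1.937 -0.     1.158 -0.199]
```

```bash
cat >> h.py <<'E'
def st(l=""):
    s=env.read_state();r=R.from_rotvec(s["orientation"]).as_matrix()[:,1]
    print(l,"t%.2f"%s["time"],np.round(s["position"],4),"yaw%.1f"%np.degrees(np.arctan2(r[1],r[0])),"F",np.round(s["ft_force"],1),"M",np.round(s["moment"],2),"w%.3f g%.0f"%(s["gripper_width"],s["grip_force"]));return s
E
python3 - <<'E'
from h import *
import cv2
k=[.4592,.0101];A=att(np.radians(-31))
env.movep([*k,.19],A);st()
env.command_gripper(.5);st()
env.movel([*k,.135],A,vel=.1);st()
ims=[cv2.resize(env.get_image(n)[y:y+100,x:x+90,::-1],(400,444),interpolation=cv2.INTER_CUBIC) for n,x,y in(("top",270,245),("scene",265,150))]
cv2.imwrite("pics/c1.png",np.hstack(ims))
E
```

```text
t2.32 [0.4594 0.0106 0.1901] yaw-30.9 F [ 0.2  0.8 -0. ] M [-0.06 -0.01  0.04] w0.995 g0
 t2.81 [0.4592 0.0102 0.19  ] yaw-31.0 F [ 0.3 -0.6 -0.5] M [ 0.01 -0.01  0.03] w0.500 g0
 t3.51 [0.4596 0.01   0.1354] yaw-31.0 F [-0.2  0.1  0.3] M [-0.04  0.    0.01] w0.498 g0
```

View pics/c1.png

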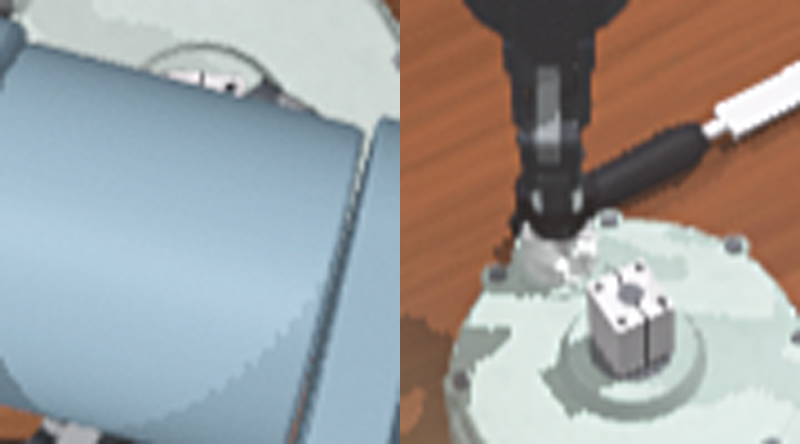

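The arm hides the top view. In the scene view the gripper stands right over the knob, with the near finger at crop (555,190) clear of the hub. I'll go down and grip.

```bash
python3 - <<'E'
from h import *
k=[.4592,.0101]
env.movel([*k,.115],vel=.1);s=st()
if abs(s["ft_force"][2])<4:
    env.movel([*k,.1035],vel=.08);s=st()
    if abs(s["ft_force"][2])<4:
        env.command_gripper(.1);st();env.dwell(.2);st()
E
```

```text
t3.96 [0.459  0.0102 0.1149] yaw-31.0 F [-0.5  0.2  0.5] M [ 0.01 -0.01  0.01] w0.499 g0
 t4.25 [0.459  0.0101 0.1034] yaw-31.0 F [ 0.5 -1.   0.1] M [ 0.03  0.01 -0.01] w0.502 g0
 t4.62 [0.4597 0.0099 0.1042] yaw-31.0 F [-0.3  0.2  2.3] M [-0.1  0.1  0. ] w0.148 g61
 t4.82 [0.4597 0.0099 0.1041] yaw-31.0 F [-0.7  0.3  4.4] M [-0.12  0.06  0.08] w0.148 g61
```

```bash
python3 - <<'E'
from h import *
for z in(.1055,.1075,.109,.1095):
    env.movel([.4597,.0099,z],vel=.02);st()
E
```

```text
t5.07 [0.4596 0.0099 0.1044] yaw-31.0 F [ 5.5 -0.9 -7.8] M [-0.13 -0.95  0.06] w0.144 g59
 t5.32 [0.4596 0.0099 0.1059] yaw-31.0 F [  7.8  -1.7 -13.4] M [-0.23 -1.31  0.04] w0.144 g59
 t5.57 [0.4596 0.0099 0.1073] yaw-31.0 F [  7.8  -1.8 -12.5] M [-0.25 -1.38 -0.07] w0.148 g59
 t5.82 [0.4596 0.01   0.1078] yaw-31.0 F [  8.3  -1.3 -12.9] M [-0.24 -1.45  0.03] w0.144 g59
```

```bash
python3 - <<'E'
from h import *
for z in(.1103,.111):
    env.movel([.4588,.0101,z],vel=.02);s=st()
if s["ft_force"][2]>-22:
    for a in(-36,-41,-46):
        env.movel([.4588,.0101,z],att(np.radians(a)),vel=.1);st()
E
```

```text
t6.07 [0.4596 0.0099 0.109 ] yaw-31.0 F [ 11.5  -1.3 -13.4] M [-0.24 -1.76  0.06] w0.148 g59
 t6.32 [0.4596 0.0099 0.1097] yaw-31.0 F [ 11.6  -1.9 -14. ] M [-0.22 -1.76  0.  ] w0.150 g59
 t6.57 [0.4598 0.0099 0.1097] yaw-36.1 F [ 10.7  -2.2 -13.7] M [-0.34 -1.76 -0.01] w0.146 g59
 t6.82 [0.4599 0.0098 0.1098] yaw-41.1 F [ 12.   -3.  -14.3] M [-0.41 -1.92 -0.01] w0.146 g59
 t7.07 [0.46   0.0097 0.1099] yaw-46.0 F [ 11.6  -2.6 -15.4] M [-0.44 -1.9  -0.03] w0.147 g59
```

```bash
python3 - <<'E'
from h import *
z=.1105
for a in(-52,-58,-64,-70,-76,-81,-85,-88,-90.5):
    env.movel([.4598,.0103,z],att(np.radians(a)),vel=.1);s=st()
    if abs(s["moment"][2])>.2: break
E
```

```text
t7.33 [0.4602 0.0095 0.109 ] yaw-52.0 F [  9.7  -4.9 -13.8] M [-0.83 -1.48  0.01] w0.149 g59
 t7.58 [0.4603 0.0094 0.109 ] yaw-58.0 F [ 10.   -5.5 -14. ] M [-0.89 -1.6   0.04] w0.142 g59
 t7.84 [0.4604 0.0092 0.1091] yaw-64.0 F [  9.8  -6.6 -14.5] M [-0.98 -1.55 -0.02] w0.147 g59
 t8.10 [0.4605 0.009  0.1091] yaw-70.0 F [ 10.2  -7.2 -14. ] M [-1.14 -1.57  0.05] w0.145 g59
 t8.36 [0.4606 0.0088 0.1092] yaw-76.0 F [  9.8  -7.6 -13.1] M [-1.34 -1.59 -0.02] w0.147 g59
 t8.61 [0.4606 0.0087 0.1092] yaw-81.0 F [  9.8  -8.5 -14.4] M [-1.35 -1.55 -0.03] w0.149 g59
 t8.86 [0.4606 0.0085 0.1092] yaw-85.0 F [  9.6  -8.6 -14.6] M [-1.5  -1.55  0.04] w0.146 g59
 t9.11 [0.4606 0.0084 0.1092] yaw-88.0 F [  9.7 -10.5 -14.3] M [-1.54 -1.52  0.02] w0.146 g59
 t9.36 [0.4606 0.0084 0.1093] yaw-90.5 F [  9.3  -9.6 -14.2] M [-1.6  -1.57  0.01] w0.145 g59
```

```bash
python3 - <<'E'
from h import *
env.movel([.461,.0080,.110],vel=.02);st()
for z in(.1085,.107,.1055,.104,.103):
    env.movel([.461,.0080,z],vel=.02);s=st()
    if s["ft_force"][2]>4: break
E
```

```text
t9.64 [0.4606 0.0083 0.108 ] yaw-90.6 F [  7.6  -0.3 -13.9] M [-0.09 -1.33 -0.02] w0.144 g59
 t9.89 [0.4606 0.0082 0.1065] yaw-90.5 F [  7.5  -0.7 -13.6] M [-0.17 -1.31 -0.04] w0.144 g59
 t10.14 [0.4606 0.0082 0.105 ] yaw-90.5 F [  7.8  -0.2 -13.6] M [-0.12 -1.32 -0.03] w0.146 g59
 t10.39 [0.4606 0.0083 0.1036] yaw-90.5 F [  7.4  -0.7 -12.9] M [-0.12 -1.26  0.01] w0.145 g59
 t10.64 [0.4606 0.0083 0.1022] yaw-90.5 F [  7.8  -1.1 -12.8] M [-0.16 -1.2  -0.04] w0.143 g59
 t10.89 [0.4606 0.0083 0.1012] yaw-90.5 F [  7.2  -0.7 -12.1] M [-0.1  -1.14  0.  ] w0.150 g59
```

```bash
python3 - <<'E'
from h import *
for z in(.102,.101,.100):
    env.movel([.461,.0082,z],vel=.02);s=st()
    if s["ft_force"][2]>-5: break
env.command_gripper(.5);st()
env.movel([.461,.0082,.135],vel=.1)
env.movel([.5263,.009,.150],att(np.radians(-89.5)),vel=.15);s=st()
import cv2
ims=[cv2.resize(env.get_image(n)[y:y+100,x:x+90,::-1],(400,444),interpolation=cv2.INTER_CUBIC) for n,x,y in(("top",270,245),("scene",265,150))]
cv2.imwrite("pics/c2.png",np.hstack(ims))
E
```

```text
t11.14 [0.4606 0.0083 0.1005] yaw-90.5 F [  5.1  -0.8 -10.3] M [-0.23 -0.97  0.03] w0.149 g59
 t11.39 [0.4607 0.0083 0.1004] yaw-90.5 F [ 2.9 -0.8 -4.9] M [-0.17 -0.47  0.04] w0.145 g60
 t11.79 [0.4611 0.0082 0.1013] yaw-90.5 F [ 1.   0.7 -0.1] M [0.05 0.03 0.01] w0.503 g0
 t12.88 [0.5253 0.0092 0.1489] yaw-89.5 F [-0.3  1.1 -0.2] M [-0.03  0.01 -0.05] w0.499 g0
```

View pics/c2.png

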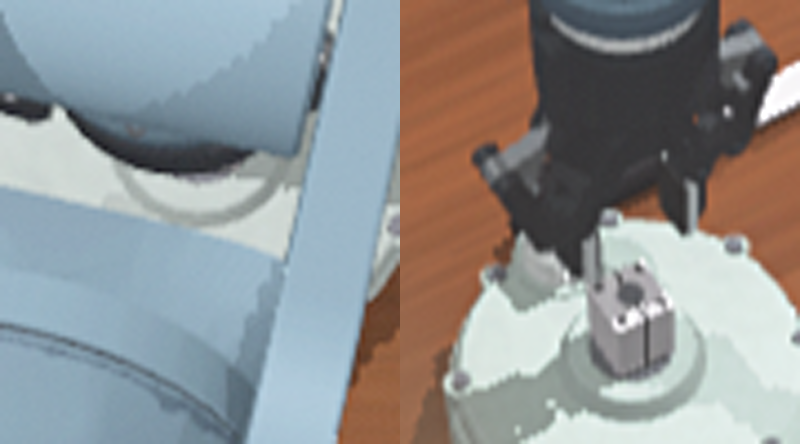

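At crop (600,260) and (688,200) the fingers stand on either side of the hub top at (632,290). Contact came at a lift of about 7 mm, so the cross-pin is in the deep slot and the plunger is on a ridge. Next I'll grip the hub.

```bash
python3 - <<'E'
from h import *
env.command_gripper(.6)
ok=1
for z in(.118,.104,.090):
    env.movel([.5262,.0088,z],vel=.08);s=st()
    if abs(s["ft_force"][2])>4: ok=0;break
if ok:
    env.command_gripper(.2);env.dwell(.1);st()
    import cv2; cv2.imwrite("pics/k0.png",env.get_image("scene")[:,:,::-1])
E
```

```text
t13.78 [0.5259 0.0089 0.1174] yaw-89.5 F [-0.1 -0.3  1.2] M [ 0.    0.06 -0.01] w0.601 g0
 t14.11 [0.5257 0.0089 0.1032] yaw-89.5 F [ 0.5 -0.2  0.2] M [ 0.01  0.01 -0.03] w0.603 g0
 t14.43 [0.5256 0.0089 0.0892] yaw-89.5 F [-0.3  0.2 -0.3] M [ 0.04 -0.    0.01] w0.600 g0
 t14.85 [0.5264 0.0074 0.0907] yaw-89.5 F [-2.9 -5.5  2.1] M [-0.85  0.28 -0.24] w0.340 g59
```

```bash
cat > turn.py <<'E'
from h import *
def turn(a0,a1,step,xy,lim=.75):
    for a in np.arange(a0,a1+step/9,step):
        env.movel([*xy,.0905],att(np.radians(a)),vel=.1);s=st("%.1f"%a)
        if abs(s["moment"][2])>lim: break
E
python3 - <<'E'
from turn import *
turn(-88.5,-79.5,1,(.5263,.0078))
E
```

```text
-88.5 t15.15 [0.5264 0.0074 0.0907] yaw-88.6 F [-0.5 -3.7 -0.5] M [-0.49  0.04 -0.58] w0.340 g60
-87.5 t15.40 [0.5264 0.0074 0.0907] yaw-87.5 F [-0.1 -5.1  0.3] M [-0.75  0.11 -0.41] w0.340 g60
-86.5 t15.65 [0.5264 0.0074 0.0907] yaw-86.5 F [ 0.1 -4.7  0.6] M [-0.77  0.2  -0.49] w0.338 g60
-85.5 t15.90 [0.5264 0.0074 0.0907] yaw-85.5 F [-1.9 -4.9 -0.1] M [-0.78  0.13 -0.5 ] w0.339 g60
-84.5 t16.15 [0.5264 0.0074 0.0907] yaw-84.5 F [-1.8 -3.8 -0.1] M [-0.76  0.21 -0.45] w0.339 g60
-83.5 t16.40 [0.5264 0.0074 0.0907] yaw-83.5 F [-0.7 -5.1  0.8] M [-0.77  0.15 -0.51] w0.343 g60
-82.5 t16.65 [0.5264 0.0074 0.0907] yaw-82.5 F [-1.1 -5.6  0.5] M [-0.8   0.14 -0.42] w0.339 g60
-81.5 t16.90 [0.5264 0.0074 0.0907] yaw-81.5 F [-0.9 -3.8  0.7] M [-0.86  0.16 -0.39] w0.334 g60
-80.5 t17.15 [0.5264 0.0074 0.0907] yaw-80.5 F [-1.4 -5.7  0.7] M [-0.79  0.14 -0.45] w0.342 g60
-79.5 t17.40 [0.5264 0.0074 0.0907] yaw-79.5 F [-1.5 -4.8  0.4] M [-0.81  0.21 -0.42] w0.343 g60
```

```bash
python3 - <<'E' | tail -22
from turn import *
turn(-78.5,-40.5,1,(.5263,.0074),.7)
E
```

```text
-77.5 t17.90 [0.5264 0.0074 0.0907] yaw-77.5 F [-1.3 -3.9  1.2] M [-0.57  0.19 -0.4 ] w0.342 g60
-76.5 t18.15 [0.5264 0.0073 0.0907] yaw-76.5 F [-0.9 -4.3  2.8] M [-0.62  0.16 -0.38] w0.342 g60
-75.5 t18.40 [0.5264 0.0074 0.0907] yaw-75.5 F [ 0.1 -3.8  2.6] M [-0.64  0.16 -0.35] w0.341 g60
-74.5 t18.65 [0.5264 0.0073 0.0906] yaw-74.5 F [-1.1 -4.3  3. ] M [-0.64  0.17 -0.44] w0.339 g60
-73.5 t18.90 [0.5264 0.0074 0.0906] yaw-73.5 F [-1.1 -4.7  3.5] M [-0.7   0.25 -0.4 ] w0.338 g60
-72.5 t19.15 [0.5264 0.0073 0.0906] yaw-72.5 F [-1.  -4.2  4.6] M [-0.67  0.2  -0.49] w0.341 g60
-71.5 t19.40 [0.5264 0.0073 0.0906] yaw-71.5 F [-2.8 -4.2  5. ] M [-0.72  0.19 -0.47] w0.344 g60
-70.5 t19.65 [0.5264 0.0073 0.0906] yaw-70.5 F [-1.6 -4.2  4.3] M [-0.71  0.2  -0.46] w0.339 g60
-69.5 t19.90 [0.5265 0.0073 0.0907] yaw-69.5 F [-1.2 -3.9  6.1] M [-0.7   0.17 -0.49] w0.341 g60
-68.5 t20.15 [0.5265 0.0073 0.0907] yaw-68.5 F [-1.6 -3.9  5. ] M [-0.78  0.19 -0.48] w0.339 g60
-67.5 t20.40 [0.5264 0.0073 0.0906] yaw-67.5 F [-1.7 -4.6  5.3] M [-0.69  0.17 -0.43] w0.336 g60
-66.5 t20.65 [0.5264 0.0073 0.090
[... 333 characters left out ...]
.15  0.4 ] w0.344 g58
-62.5 t21.65 [0.5265 0.0073 0.0907] yaw-62.4 F [-0.5 -4.7  5.3] M [-0.8   0.05  0.19] w0.340 g59
-61.5 t21.90 [0.5265 0.0073 0.0907] yaw-61.4 F [-1.2 -4.3  4.8] M [-0.79  0.14  0.02] w0.340 g60
-60.5 t22.15 [0.5265 0.0073 0.0906] yaw-60.4 F [-0.1 -5.1  5.7] M [-0.8   0.15  0.04] w0.339 g60
-59.5 t22.40 [0.5265 0.0072 0.0907] yaw-59.4 F [-1.1 -4.6  5. ] M [-0.77  0.11 -0.01] w0.338 g60
-58.5 t22.65 [0.5265 0.0073 0.0906] yaw-58.4 F [ 0.4 -4.5  4.3] M [-0.79  0.16  0.02] w0.343 g60
-57.5 t22.90 [0.5265 0.0073 0.0907] yaw-57.5 F [-1.2 -5.1  5.2] M [-0.8   0.16 -0.36] w0.344 g61
-56.5 t23.15 [0.5265 0.0073 0.0907] yaw-56.6 F [-1.1 -4.5  4.6] M [-0.79  0.13 -0.85] w0.341 g64
```

```bash
python3 - <<'E'
from h import *
import cv2
env.movel([.5263,.0074,.0905],att(np.radians(-58.2)),vel=.1);st()
env.command_gripper(.6);st()
env.movel([.5263,.0074,.150],vel=.12)
env.movep([.45,.30,.25],att(np.radians(-60)));st()
ims=[cv2.resize(env.get_image(n)[y:y+100,x:x+90,::-1],(400,444),interpolation=cv2.INTER_CUBIC) for n,x,y in(("top",270,245),("scene",270,180))]
cv2.imwrite("pics/c3.png",np.hstack(ims))
E
```

```text
t23.40 [0.5265 0.0073 0.0907] yaw-58.2 F [-1.1 -5.   4.3] M [-0.77  0.1  -0.19] w0.340 g61
 t23.74 [0.5257 0.008  0.0899] yaw-58.2 F [-0.9  0.1 -0.4] M [0.02 0.03 0.01] w0.602 g0
 t25.60 [0.4501 0.2992 0.2491] yaw-60.1 F [-0.7 -1.2 -0.1] M [-0.02  0.04  0.  ] w0.602 g0
```

View pics/c3.png

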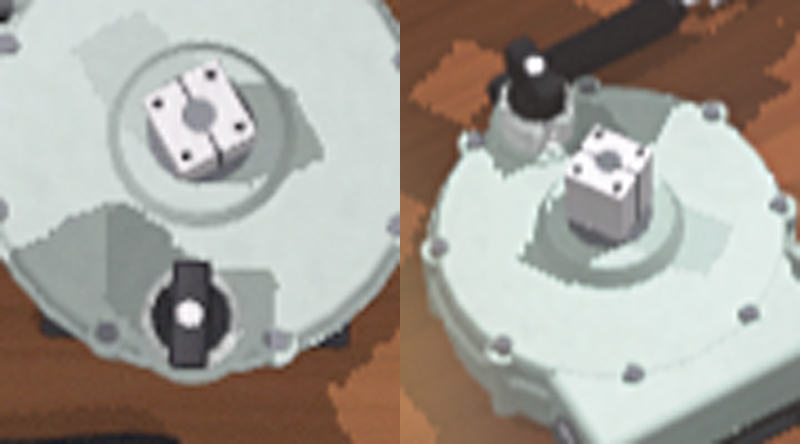

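```bash
python3 - <<'E'
from h import *
c=env.camera_info("scene");T=np.linalg.inv(c["cam_to_world"])
for z in(.121,.117,.110):
    p=T@[.4592,.0095,z,1];print(z,((c["fx"]*p[0]/p[2]+c["cx"]-270+.5)*4.444,(c["fy"]*p[1]/p[2]+c["cy"]-180+.5)*4.444))
E
```

```text
0.121 (np.float64(131.6950281873873), np.float64(50.391254656044204))
0.117 (np.float64(132.02072165755928), np.float64(55.569298784817654))
0.11 (np.float64(132.58652025847877), np.float64(64.56465912167961))
```

The knob's bar now points at the hub. Its top dot is at crop row 65, where home predicts 64.6 and the ridge position 55.6, so the knob is fully home. The arm is clear and nothing else looks disturbed.

```bash
python3 - <<'E'
from rig import env
print(env.hand_in())
E
```

```text
the job is handed in; nothing more can be done
None
```

The drive unit is back in drive: the clutch knob is fully home in the deep slot and the hub is locked. The arm is clear, and the job was handed in at about 26 s.

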